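Twist a channel nut post into the mounting channel, against its stop

TASK

Mount the loose steel post in the mounting channel: drop its nut lengthways into the slot near the middle, press it down gently against the sprung floor and twist it a quarter turn so that it goes under the lips. Slide it along towards the stop end until it presses lightly on the hidden sprung stop, then let it rise so that its grooves catch the lips, and leave it there, square across the channel and still touching the stop. Do not force anything and leave the vial, spanner and beaker alone.

Things in the scene. Friction and masses are not known exactly. Their poses are not given: they have to be found in the camera images.
- channel: Fixed aluminium mounting channel, 300 mm long, 48 wide, 46 high, a slot open upward along its whole length. Origin under its centre on the worktop; x along it towards the stop end (robot's left), y across, z up. Inside 43 mm wide. The two lips have turned-down rounded edges, 11 to 14 mm either side of the middle line, from 46 down to 38.5 mm above the worktop.
- slot_middle (a point): Middle of the 22 mm wide slot, level with the lips' top, 46 mm above the worktop; axes as the channel's. The nut goes in here. It can be twisted while its underside is lower than 26.5 mm above the worktop (about 17 N on the sprung floor; 19 N is a good press). Do not strain it: the post's contact forces on channel, floor and stop, added up, stay under 60 N; caught at rest they come to about 30 N.
- strip_free (a point): Middle of the top of the channel's sprung floor when nothing presses it, 35 mm above the worktop (a fixed point, it does not follow the floor). The floor is a slick white plastic strip, 20 mm wide (friction about 0.15), along the whole channel; it goes down evenly, about 8 N to start and 1 N more per mm, 22 mm at most.
- stop: Black end cap on the channel's +x (left) end; origin at its foot, 150 mm from the channel's middle, axes as the channel's. It carries two steel arms that reach back into the channel, hidden under the lips. Their set length is unknown: the sprung pads at their tips face the middle of the channel from 45 to 105 mm away from it.
- stop_screw (a point): Head of the screw on the outer face of that end cap, 22 mm above the worktop. The stop's pads meet only a nut that is turned across the channel; they yield with about 3 N to start and 0.4 N more per mm, over 6 mm, then are solid. A light push is 3 to 8 N; over 20 N is too much.
- post_bar (a point): Loose steel post, 100 g, standing upright on its nut on the worktop in front of the channel: centre of its black finger bar, 50 mm above the nut's underside. x along bar and nut, z up. Bar 26 mm long (x), 12 thick (y: pinch here), 37 to 62 mm above the underside; stem below 12 mm thick. With the grooves caught on the lips this point is 80.5 mm above the worktop.
- post_nut (a point): Centre of the nut at the foot of the same post, 6 mm above its underside, same axes. Nut 36 mm long (x), 18 wide (y), 12 high; across its top run two grooves, 4 mm deep and 6.4 wide, 12.6 mm either side of the stem, which take the lips' turned-down edges when the nut is turned across the channel.
- vial: Bystander: small clear vial with a cap, 24 mm across, 51 mm high, standing; origin under its centre.
- spanner: Bystander: flat steel spanner, 129 mm long, 4 mm thick, lying; origin under its centre.
- beaker: Bystander: clear beaker, 64 mm across, 83 mm high, standing behind the channel; origin under its centre.
Things that resemble listed ones, but are neither listed nor needed, are in the scene too. There is more than one size of the part that bears post_bar; the job needs the larger.

How it is judged:
By the outcome, as a careful person would: the job done as asked, in the order asked, and still so for the second after the job is handed in, with the robot touching nothing.
It also fails if it takes over 72 s, if anything falls off the work surface, if the arm or the gripper's body presses on something with over 40 N, if the wrist force passes 120 N, or if a joint passes its speed limit or range.

ROBOT

A 6-joint arm with a two-finger parallel gripper is mounted at the origin on a cart in front of the work surface, level with it; the furniture and walls round the work are solid. World frame = base frame: x ahead of the robot, y to its left, z up, the work surface at z = 0. Lengths are in m, angles in rad, forces in N, time in s.
With the tool pointing down it reaches from about 0.375 to 0.9 m from the base axis. Payload 3.1 kg.
Tool frame: the origin (TCP) lies between the finger pads; the fingertips stand 17 mm ahead of it and the grasp point (between the pads) lies 2 mm behind it; z points along the fingers, y is the line along which they close (so a half turn about z gives the same grasp; the last joint's range is limited). The gripper opens to 85 mm and grips with 20 to 120 N. Pads are 22 mm wide; open, the fingers measure 114 mm over their backs; the gripper's body (76 mm by 85 mm) begins 54 mm behind the grasp point. The pads swing forward as they close: fully open they stand 13 mm farther back than shut.
Start: joints at [-1.333, 0.527, 1.433, -0, 1.181, -0.178], TCP at [0.252, -0.572, 0.248] pointing down, gripper open.
Joint ranges: [-3.08, 3.08], [-0.75, 2.2], [0.22, 2.44], [-1.43, 4.57], [0, 2.65], [-2.85, 2.85]. Speed limits (rad/s): [2.79, 2.79, 3.14, 3.14, 3.14, 3.14].

INTERFACE

Orientations are given as a unit quaternion [x, y, z, w].
In Python, from station import sense, vision, order gives the robot as it stands.
- The arm moves only by the shell command python3 -m crank 'ROWS' [OPENING] [FORCE]. ROWS is JSON, a list of rows, each an object with "dp": the shift along the world's x, y, z in units of 30 mm (1.0 is 30 mm), a list of three; "angular": the turn, a rotation vector about the world's x, y, z in degrees, a list of three. In form: [{"dp": [dx, dy, dz], "angular": [ax, ay, az]}, ...]. A call has 1 to 20 rows; each row shifts and turns the commanded pose from where the row before left it; what a row does not reach is not made up. A row lasts 1/10 s, in which the tool goes at most 50 mm and 8.59 degrees, less where a joint would pass 70% of its speed; a pose out of reach is approached as far as the arm can. A call is refused whole if a number of a shift passes 1 or a number of a turn 8.59, either way. A call with a gripper value outside its range is refused whole. OPENING is the closure, from 0 (fully open) to 1 (shut), set as the call begins (- or left out, the last holds). The fingers move at their own pace and stop on an object; FORCE is the grip in N (left out, the last holds). Time passes only in rows, so rows that do not move let the fingers close. It gives the time, the measured TCP pose, the force, the opening and the grip force at its end, in the units of the state.
- sense(): the state, without advancing time (a new reading comes with each control period).
- vision.snapshot(name): name is "scene" or "side" or "wrist"; returns a dict with "image" (480x640x3 uint8, blue, green, red), "range_z" (480x640 float32, m along the optical axis (not along the pixel's ray), 0 where there is no reading), "mtx" (3x3 intrinsics, pixels), "dist" ([k1, k2, p1, p2, k3] as OpenCV has them; the pictures are not rectified), "pose" (4x4, takes a point from camera to world coordinates); the wrist camera has in their place "mount" (4x4, takes a point from camera to tool coordinates, whose origin is the TCP and whose axes are the flange's). Camera axes: x right, y down, z forward; pixel columns grow to the right and rows downward; lengths in m; the calibration is good to about 2 mm. A picture is of the moment at which its call begins: read the wrist's pose just before it.
- order.sign_off(): hands the job in; it is judged then, once.
The state is a dict: "t": time; "q": joint angles; "qd": joint speeds; "tau": joint torques, N m; "tcp_pos": TCP position; "tool_rot": TCP orientation; "force": force on the tool from outside, world axes, zero at the start; "ft_torque": the same for the moment, N m; "finger_gap": opening from 0.0 (shut) to 1.0 (fully open); "gripper_force": force on a finger pad.
Only numpy, scipy, OpenCV 4.12 (cv2) and the standard library are available. Lean on these libraries where they do the work, as an engineer would, in place of code of your own. Each camera call takes 0.05 s, during which the arm holds its last target. There are 200 camera calls.

## Working session

There is one attempt and no reset: what is moved stays moved. The work goes in short steps, Python scripts to look and compute and a shell command to move; the robot and the scene stay as the last step left them, time stands still between calls to the robot, and variables do not carry over. Pictures are saved under pics/ and viewed, at most 10 in all, crops included, and the job is handed in when it is done.

```bash
ls; mkdir -p pics; python3 - <<'E'
from station import sense, vision
import cv2, numpy as np, pickle
d={}
for n in ("scene","side"):
    s=vision.snapshot(n); d[n]=s
    cv2.imwrite(f"pics/{n}0.png",s["image"]); print(n,s["mtx"].round(1).tolist(),s["dist"],s["pose"].round(3).tolist())
pickle.dump(d,open("snap0.pkl","wb"))
s=sense();print({k:s[k] for k in("t","tcp_pos","tool_rot","force","finger_gap")})
E
```

```text
pics
scene [[478.3, 0.0, 322.9], [0.0, 478.3, 236.8], [0.0, 0.0, 1.0]] [-0.10643799  0.          0.          0.          0.        ] [[0.82, -0.447, 0.357, 0.29], [-0.572, -0.629, 0.527, -0.491], [-0.011, -0.636, -0.772, 0.704], [0.0, 0.0, 0.0, 1.0]]
side [[557.3, 0.0, 319.7], [0.0, 557.3, 238.0], [0.0, 0.0, 1.0]] [-0.09746778  0.          0.          0.          0.        ] [[0.998, -0.043, 0.034, 0.58], [-0.055, -0.819, 0.571, -0.785], [0.003, -0.572, -0.82, 1.088], [0.0, 0.0, 0.0, 1.0]]
{'t': 0.1, 'tcp_pos': array([ 0.25231509, -0.57112857,  0.24744426]), 'tool_rot': array([ 9.78468750e-01,  2.06392716e-01, -2.57769210e-05, -9.74840888e-04]), 'force': array([-0.20846296, -0.04618235, -1.5589377 ]), 'finger_gap': 0.9992985486032245}
```

View pics/scene0.png

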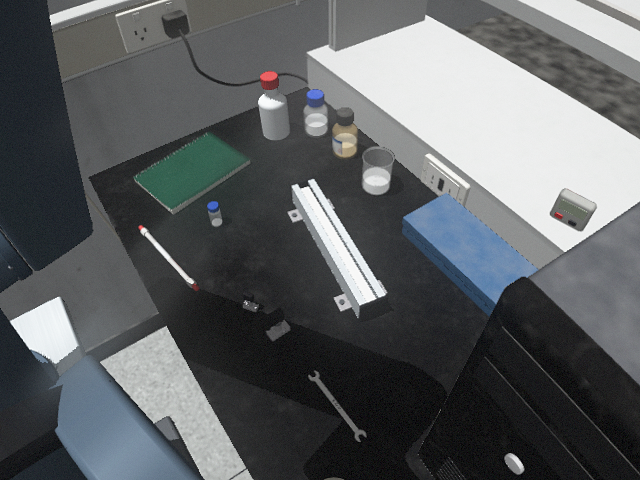

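View pics/side0.png

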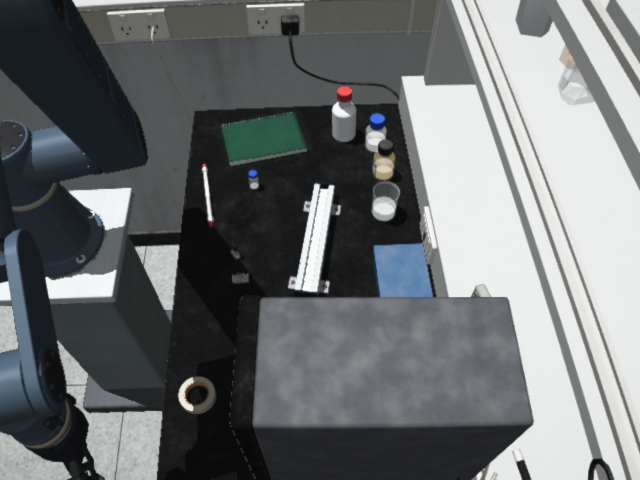

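The scene view shows the channel from about (305,185) at the far, left end to (375,305). Two post candidates stand in shadow at about (250,303) and (277,325). The vial is at (215,213), the beaker at (377,170) and the spanner at (338,405). Next I'll use depth to get positions.

```bash
cat > h.py <<'E'
import cv2, numpy as np
def world(s, pose=None):
    P=s["pose"] if pose is None else pose
    h,w=s["range_z"].shape
    u,v=np.meshgrid(np.arange(w),np.arange(h))
    n=cv2.undistortPoints(np.stack([u,v],-1).reshape(-1,1,2).astype(float),s["mtx"],s["dist"]).reshape(h,w,2)
    z=s["range_z"]; c=np.dstack([n[...,0]*z,n[...,1]*z,z])
    W=c@P[:3,:3].T+P[:3,3]; W[z<=0]=np.nan
    return W
E
python3 - <<'E'
import pickle,cv2,numpy as np
from h import world
d=pickle.load(open("snap0.pkl","rb"))
for n,(x0,x1,y0,y1),(px0,px1,py0,py1) in (("scene",(285,400,175,320),(235,300,285,345)),("side",(295,345,180,295),(225,255,245,290))):
    s=d[n];W=world(s)
    sub=W[y0:y1,x0:x1]; im=s["image"][y0:y1,x0:x1].min(-1)
    m=(sub[...,2]>.036)&(sub[...,2]<.056)&(im>100)
    p=sub[m]; r=cv2.minAreaRect((p[:,:2]*1000).astype(np.float32)); print(n,"chan",len(p),p[:,2].mean(),r, cv2.fitLine((p[:,:2]).astype(np.float32),cv2.DIST_L2,0,.01,.01).ravel())
    sub=W[py0:py1,px0:px1]; m=(sub[...,2]>.012)
    k,l,st,c=cv2.connectedComponentsWithStats(m.astype(np.uint8))
    for i in range(1,k):
        if st[i,4]<8: continue
        p=sub[l==i]; print(" post",st[i],p.mean(0).round(4),"zmax",np.nanpercentile(p[:,2],95), "top",p[p[:,2]>np.nanmax(p[:,2])-.012].mean(0).round(4))
s=d["scene"]
a=cv2.resize(s["image"][275:355,225:310],None,fx=6,fy=6,interpolation=2); a=cv2.convertScaleAbs(a,alpha=2.5)
cv2.imwrite("pics/c1.png",a)
E
```

```text
scene chan 2486 0.04438373450507179 ((683.6915283203125, -62.810028076171875), (301.9041442871094, 193.16134643554688), 78.76202392578125) [ 0.34058577  0.94021344  0.61980015 -0.05752398]
 post [  8   6  12  15 112] [ 0.4258 -0.0682  0.034 ] zmax 0.0426746963828951 top [ 0.426  -0.0676  0.0394]
 post [ 33  23  17  26 278] [ 0.4393 -0.1372  0.0479] zmax 0.06163997263046743 top [ 0.4399 -0.1357  0.0595]
side chan 1549 0.04425971740914083 ((613.3363647460938, -45.57389831542969), (307.90399169921875, 49.30948257446289), 78.71585845947266) [ 0.19150129  0.98149234  0.61151534 -0.05781091]
 post [ 6  0  6  8 38] [ 0.4262 -0.0676  0.0327] zmax 0.0445936751304825 top [ 0.4269 -0.068   0.0402]
 post [  7  18  13  18 166] [ 0.4394 -0.1344  0.0445] zmax 0.06343252236006613 top [ 0.4396 -0.1331  0.0602]
```

View pics/c1.png

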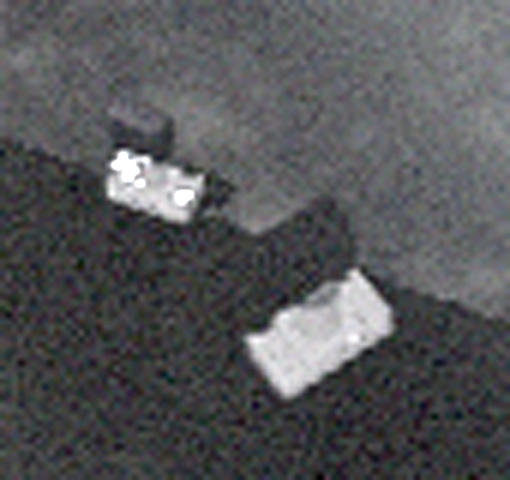

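The crop shows the small post's nut at scene pixel (251,306) and the larger post's at (278,331), with its black bar above it at about (273,317). I'll check that the approach path is clear, then look from close by.

```bash
python3 - <<'E'
import pickle,numpy as np
from h import world
d=pickle.load(open("snap0.pkl","rb"))
for n in d:
    W=world(d[n]).reshape(-1,3); W=W[~np.isnan(W[:,0])]
    for y in np.arange(-.6,.3,.06):
        m=(abs(W[:,1]-y)<.03)&(W[:,0]>.3)&(W[:,0]<.95)&(W[:,2]>.1)&(W[:,2]<.7)
        if m.sum()>10: print(n,round(y,2),"xmin %.3f zmax %.2f n %d"%(np.percentile(W[m,0],2),np.percentile(W[m,2],98),m.sum()))
from station import vision
s=vision.snapshot("wrist");print(s["mount"].round(3).tolist(),s["mtx"][0])
E
```

```text
scene -0.54 xmin 0.483 zmax 0.42 n 6452
scene -0.48 xmin 0.485 zmax 0.42 n 20182
scene -0.42 xmin 0.489 zmax 0.42 n 13254
scene -0.3 xmin 0.911 zmax 0.40 n 1412
scene -0.24 xmin 0.913 zmax 0.45 n 1527
scene -0.18 xmin 0.300 zmax 0.60 n 2305
scene -0.12 xmin 0.301 zmax 0.53 n 875
scene -0.06 xmin 0.889 zmax 0.40 n 513
scene -0.0 xmin 0.875 zmax 0.38 n 76
scene 0.06 xmin 0.875 zmax 0.10 n 46
scene 0.12 xmin 0.796 zmax 0.10 n 28
scene 0.18 xmin 0.779 zmax 0.11 n 216
scene 0.24 xmin 0.772 zmax 0.10 n 127
side -0.6 xmin 0.310 zmax 0.55 n 23803
side -0.54 xmin 0.304 zmax 0.56 n 16026
side -0.48 xmin 0.498 zmax 0.44 n 12982
side -0.42 xmin 0.499 zmax 0.67 n 6815
side -0.36 xmin 0.935 zmax 0.68 n 2066
side -0.3 xmin 0.917 zmax 0.68 n 1956
side -0.24 xmin 0.302 zmax 0.70 n 2368
side -0.18 xmin 0.302 zmax 0.69 n 2692
side -0.12 xmin 0.301 zmax 0.68 n 1698
side -0.06 xmin 0.884 zmax 0.45 n 664
side -0.0 xmin 0.883 zmax 0.45 n 622
side 0.06 xmin 0.882 zmax 0.45 n 582
side 0.12 xmin 0.882 zmax 0.45 n 535
side 0.18 xmin 0.783 zmax 0.45 n 643
side 0.24 xmin 0.776 zmax 0.45 n 523
[[-0.001, -0.961, -0.276, 0.07], [1.0, -0.001, 0.0, -0.0], [-0.0, -0.276, 0.961, -0.125], [0.0, 0.0, 0.0, 1.0]] [411.07679735   0.         313.80962229]
```

```bash
python3 -m crank '[{"dp":[0.2,0.5,0],"angular":[0,0,0]},{"dp":[0.42,0.97,0],"angular":[0,0,0]},{"dp":[0.42,0.97,-0.1],"angular":[0,0,0]},{"dp":[0.42,0.97,-0.1],"angular":[0,0,0]},{"dp":[0.42,0.97,-0.1],"angular":[0,0,0]},{"dp":[0.42,0.97,-0.1],"angular":[0,0,0]},{"dp":[0.42,0.97,-0.1],"angular":[0,0,0]},{"dp":[0.42,0.97,-0.1],"angular":[0,0,0]},{"dp":[0.42,0.97,-0.1],"angular":[0,0,0]},{"dp":[0.42,0.97,-0.1],"angular":[0,0,0]},{"dp":[0.42,0.97,-0.1],"angular":[0,0,0]},{"dp":[0.42,0.97,-0.1],"angular":[0,0,0]},{"dp":[0.42,0.97,-0.1],"angular":[0,0,0]},{"dp":[0.42,0.97,-0.1],"angular":[0,0,0]},{"dp":[0.42,0.97,-0.1],"angular":[0,0,0]},{"dp":[0.2,0.5,0],"angular":[0,0,0]},{"dp":[0,0,0],"angular":[0,0,0]},{"dp":[0,0,0],"angular":[0,0,0]}]' 0 60
cat >> h.py <<'E'
from scipy.spatial.transform import Rotation as R
def wrist():
    from station import sense, vision
    q=sense(); T=np.eye(4); T[:3,:3]=R.from_quat(q["tool_rot"]).as_matrix(); T[:3,3]=q["tcp_pos"]
    s=vision.snapshot("wrist"); s["pose"]=T@s["mount"]; return s,q
E
python3 - <<'E'
from h import *
import pickle
s,q=wrist(); pickle.dump(s,open("w1.pkl","wb"))
W=world(s)
cv2.imwrite("pics/w1.png",cv2.convertScaleAbs(s["image"],alpha=1.7))
m=(W[...,2]>.045)&(W[...,2]<.08)&(np.hypot(W[...,0]-.44,W[...,1]+.135)<.05)
p=W[m]; print(m.sum(),p.mean(0),np.median(p[:,2]))
print(cv2.minAreaRect((p[p[:,2]>.056][:,:2]*1000).astype(np.float32)))
v,u=np.where(m);print(u.mean(),v.mean())
E
```

```text
t: 1.95
tcp_pos: [0.4405, -0.1337, 0.2094]
tool_rot: [0.978, 0.207, -0.0, 0.0]
force: [0.3, 0.5, 0.4]
finger_gap: 1.001
gripper_force: 0.0
691 [ 0.44116254 -0.13003045  0.059657  ] 0.06073287107083497
((439.5048828125, -130.54261779785156), (26.56201171875, 12.00600814819336), 2.301525354385376)
309.47612156295224 229.45730824891461
```

View pics/w1.png

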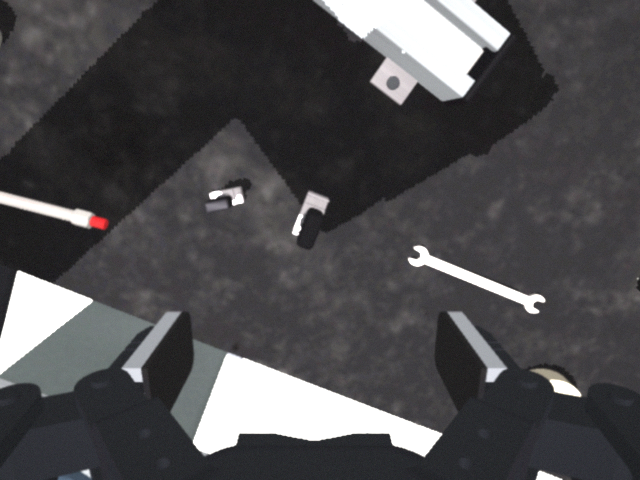

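The wrist view shows the large post at about (310,225), with its nut at (313,203), and the small one at (226,198). The bar measures 26.6 x 12 mm with its top near 61 mm, which matches, and its heading is 2.3°. The fingers need to be part-closed so they miss the small post.

```bash
python3 -m crank '[{"dp":[0,0.05,-0.8],"angular":[0,0,-7.2]},{"dp":[0,0.06,-1],"angular":[0,0,-7.2]},{"dp":[-0.03,0,-1],"angular":[0,0,-7.1]},{"dp":[0,0,-1],"angular":[0,0,0]},{"dp":[0,0,-0.8],"angular":[0,0,0]},{"dp":[0,0,-0.5],"angular":[0,0,0]},{"dp":[0,0,-0.28],"angular":[0,0,0]},{"dp":[0,0,0],"angular":[0,0,0]}]' 0.55 80
python3 -m crank '[{"dp":[0,0,0],"angular":[0,0,0]},{"dp":[0,0,0],"angular":[0,0,0]},{"dp":[0,0,0],"angular":[0,0,0]},{"dp":[0,0,0],"angular":[0,0,0]},{"dp":[0,0,0],"angular":[0,0,0]},{"dp":[0,0,0],"angular":[0,0,0]}]' 1 80
```

```text
t: 2.8
tcp_pos: [0.4394, -0.1316, 0.0471]
tool_rot: [1.0, 0.02, -0.001, -0.0]
force: [0.2, -0.3, -0.4]
finger_gap: 0.451
gripper_force: 0.0
t: 3.4
tcp_pos: [0.4405, -0.1315, 0.0488]
tool_rot: [1.0, 0.02, 0.001, 0.001]
force: [-1.3, -0.7, 6.4]
finger_gap: 0.123
gripper_force: 79.0
```

```bash
python3 -m crank '[{"dp":[0,0,0.3],"angular":[0,0,0]},{"dp":[0,0,0.9],"angular":[0,0,0]},{"dp":[0,0,1],"angular":[0,0,0]},{"dp":[0.64,0.32,0.4],"angular":[0,0,8.5]},{"dp":[0.64,0.32,0.4],"angular":[0,0,8.5]},{"dp":[0.64,0.32,0.4],"angular":[0,0,8.5]},{"dp":[0.64,0.32,0.4],"angular":[0,0,8.5]},{"dp":[0.64,0.32,0.4],"angular":[0,0,8.5]},{"dp":[0.64,0.32,0.3],"angular":[0,0,8.5]},{"dp":[0.64,0.32,0.3],"angular":[0,0,8.5]},{"dp":[0.64,0.32,0.2],"angular":[0,0,8.5]},{"dp":[0.63,0.3,0],"angular":[0,0,8.5]},{"dp":[0,0,0],"angular":[0,0,0]},{"dp":[0,0,0],"angular":[0,0,0]},{"dp":[0,0,0],"angular":[0,0,0]}]'
python3 - <<'E'
from h import *
import pickle
s,q=wrist(); pickle.dump((s,q),open("w2.pkl","wb"))
W=world(s); cv2.imwrite("pics/w2.png",s["image"])
print(R.from_quat(q["tool_rot"]).as_matrix().round(4).tolist(),q["tcp_pos"],q["q"].round(2))
m=(abs(W[...,2]-.046)<.006)&(np.hypot(W[...,0]-.613,W[...,1]+.046)<.2)
p=W[m]; print(m.sum(),np.median(p[:,2]),cv2.minAreaRect((p[:,:2]*1000).astype(np.float32)))
E
```

```text
t: 4.9
tcp_pos: [0.6109, -0.0452, 0.1975]
tool_rot: [0.773, 0.634, -0.001, -0.001]
force: [-0.2, 0.2, -1.6]
finger_gap: 0.128
gripper_force: 78.2
[[0.1953, 0.9807, -0.0025], [0.9807, -0.1953, 0.0005], [-0.0, -0.0025, -1.0]] [ 0.61094626 -0.04516962  0.19750875] [-0.26  0.57  1.51 -0.    1.06 -0.06]
22132 0.045220484188188664 ((654.1740112304688, -69.60867309570312), (358.35888671875, 311.25994873046875), 38.32404327392578)
```

View pics/w2.png

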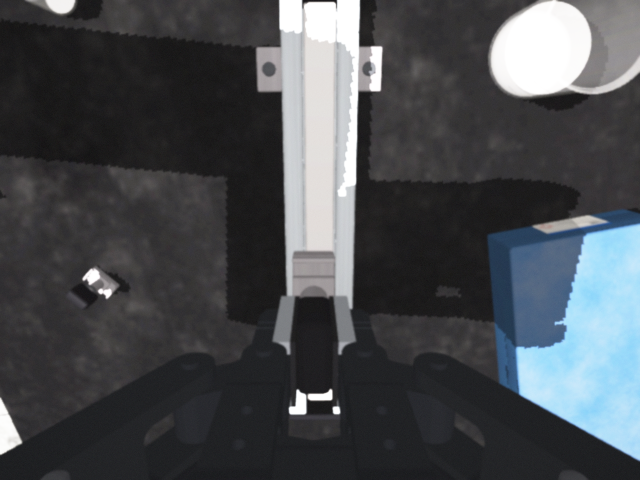

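The wrist view shows the slot running up the picture between columns 304 and 337 (lips 282–358). The held nut is at (293–335, 252–280), and the beaker at (545,50) and blue box (from column 490) are clear. Next I'll measure the slot's lateral offset from the nut.

```bash
cat >> h.py <<'E'
def chan(s,q,rows,zl=.0405):
    """lateral (tool y) and heading of slot relative to the tool, mm"""
    W=world(s); M=R.from_quat(q["tool_rot"]).as_matrix()
    ax=np.array([M[0,0],M[1,0],0]); ax/=np.linalg.norm(ax); ay=np.array([ax[1],-ax[0],0]) # tool y
    D=W-q["tcp_pos"]; L=D@ax*1e3; Y=D@ay*1e3; Z=W[...,2]
    out=[]
    for v in rows:
        ok=(Z[v]>zl)&(Z[v]<.052)&(abs(Y[v])<45)
        y=np.sort(Y[v][ok]); 
        if len(y)<10: continue
        g=np.diff(y); i=g.argmax()
        out.append((np.median(L[v][ok]),y[0],y[i],y[i+1],y[-1]))
    return np.array(out),L,Y,Z
def edges(s,q,v,z,u0,u1,thr=12):
    """columns of strong grey steps in row v, as tool-y mm on plane z"""
    g=cv2.GaussianBlur(cv2.cvtColor(s["image"],6).astype(float),(1,7),0)[v]
    d=np.diff(g); return [(u,round(d[u])) for u in range(u0,u1) if abs(d[u])>thr]
E
python3 - <<'E'
from h import *
import pickle
s,q=pickle.load(open("w2.pkl","rb"))
o,L,Y,Z=chan(s,q,range(5,245,12)); print(o.round(1))
print("mid line slot fit",np.polyfit(o[:,0],(o[:,2]+o[:,3])/2,1),"outer",np.polyfit(o[:,0],(o[:,1]+o[:,4])/2,1))
for v in (20,100,180,230): print(v,edges(s,q,v,.046,270,370))
m=np.zeros(Z.shape,bool); m[245:300,285:345]=1; m&=(Z>.12)&(Z<.2)
for v in range(250,296,6):
    k=m[v]; 
    if k.any(): print("nut",v,np.where(k)[0][[0,-1]],Y[v][k].min().round(1),Y[v][k].max().round(1),np.median(L[v][k]).round(1),np.median(Z[v][k]).round(4))
E
```

```text
[[140.9 -20.8  -8.8  13.6  26.1]
 [134.4 -21.   -8.8  13.6  26.4]
 [127.8 -21.2  -8.4  13.8  26.6]
 [121.1 -21.4  -8.4  13.9  26.2]
 [114.2 -20.8  -8.4  14.   26.2]
 [107.3 -20.9  -8.5  14.   26.6]
 [100.3 -21.2  -8.6  14.1  26.7]
 [ 93.2 -20.6  -8.6  13.7  26.3]
 [ 86.  -20.9  -8.7  13.8  26.5]
 [ 78.7 -21.   -8.8  13.8  26.6]
 [ 71.2 -21.2  -8.2  13.8  26.1]
 [ 63.7 -20.6  -8.2  13.9  26.4]
 [ 56.1 -20.8  -8.3  14.1  26.4]
 [ 48.3 -21.1  -8.4  14.1  26.7]
 [ 40.4 -20.5  -8.4  14.3  26.3]
 [ 32.4 -20.7  -8.6  13.9  26.6]
 [ 24.2 -20.9  -8.6  13.9  26.8]
 [ 16.  -21.2  -8.1  13.9  26.3]
 [  7.6 -20.5  -8.1  14.   26.4]
 [ -0.9 -20.6  -8.2  14.2  26.7]]
mid line slot fit [-2.67036099e-03  2.92855976e+00] outer [-1.89054631e-03  2.91020893e+00]
20 [(278, 113), (279, 73), (301, -39), (302, -16), (304, 19), (305, 13), (306, 17), (336, 15), (358, -90), (359, -102), (360, -22)]
100 [(280, 43), (281, 70), (282, 38), (304, 13), (332, -13), (335, -19), (337, 13), (349, 36), (350, 13), (356, -45), (357, -125), (358, -52)]
180 [(282, 46), (283, 71), (284, 36), (285, 13), (305, 12), (332, -13), (334, -14), (343, 22), (344, 16), (354, -14), (355, -125), (356, -78)]
230 [(283, 43), (284, 74), (285, 38), (306, 12), (334, -14), (336, 12), (352, -26), (353, -59), (354, -58), (355, -18)]
nut 256 [292 333] -9.8 7.9 17.2 0.1555
nut 262 [292 334] -9.5 8.1 16.0 0.1602
nut 268 [292 333] -9.7 7.9 11.9 0.1557
nut 274 [293 333] -9.3 7.9 9.2 0.1559
nut 280 [292 334] -9.5 8.2 8.0 0.1599
nut 286 [292 334] -9.6 8.3 5.2 0.1599
nut 292 [292 333] -9.7 7.8 3.5 0.1622
```

```bash
python3 -m crank '[{"dp":[0.06,-0.012,-0.6],"angular":[0,0,0]},{"dp":[0.06,-0.012,-0.9],"angular":[0,0,0]},{"dp":[0,0,-0.8],"angular":[0,0,0]},{"dp":[0,0,-0.5],"angular":[0,0,0]},{"dp":[0,0,-0.3],"angular":[0,0,0]},{"dp":[0,0,0],"angular":[0,0,0]},{"dp":[0,0,0],"angular":[0,0,0]}]'
python3 - <<'E'
from h import *
import pickle
s,q=wrist(); pickle.dump((s,q),open("w3.pkl","wb"))
cv2.imwrite("pics/w3.png",s["image"])
o,L,Y,Z=chan(s,q,range(5,245,20)); print(o.round(1))
print("mid line slot fit",np.polyfit(o[:,0],(o[:,2]+o[:,3])/2,1))
m=np.zeros(Z.shape,bool); m[245:300,280:350]=1; m&=(Z>.056)&(Z<.08)
for v in range(246,296,6):
    k=m[v]
    if k.any(): print("nut",v,np.where(k)[0][[0,-1]],Y[v][k].min().round(1),Y[v][k].max().round(1),np.median(L[v][k]).round(1),np.median(Z[v][k]).round(4))
E
```

```text
t: 5.65
tcp_pos: [0.6166, -0.0462, 0.1056]
tool_rot: [0.773, 0.635, 0.0, 0.001]
force: [-0.0, -0.1, -1.0]
finger_gap: 0.125
gripper_force: 78.2
[[117.5 -26.2 -13.9   8.1  21. ]
 [110.1 -26.1 -13.8   8.3  21. ]
 [102.6 -26.5 -13.9   8.3  21.3]
 [ 94.9 -26.4 -13.8   8.4  21. ]
 [ 87.1 -26.6 -13.9   8.2  20.7]
 [ 79.1 -26.5 -13.9   8.3  21.2]
 [ 70.8 -26.4 -13.9   8.3  20.8]
 [ 62.4 -26.2 -13.9   8.4  21.1]
 [ 53.7 -26.9 -13.8   8.4  21. ]
 [ 44.9 -26.8 -13.8   8.3  20.7]
 [ 35.8 -26.6 -13.8   8.2  21. ]
 [ 26.4 -26.4 -13.7   8.3  20.8]]
mid line slot fit [-9.93599410e-04 -2.70349991e+00]
nut 252 [293 332] -9.3 7.8 17.4 0.0584
nut 258 [292 334] -9.3 8.4 17.4 0.0671
nut 264 [292 333] -9.5 8.0 13.7 0.0639
nut 270 [292 333] -9.6 8.1 11.0 0.064
nut 276 [293 333] -9.0 8.1 8.8 0.0655
nut 282 [292 334] -9.4 8.4 7.1 0.068
nut 288 [292 333] -9.5 8.0 4.6 0.0687
nut 294 [292 333] -9.5 8.0 3.5 0.0725
```

View pics/w3.png

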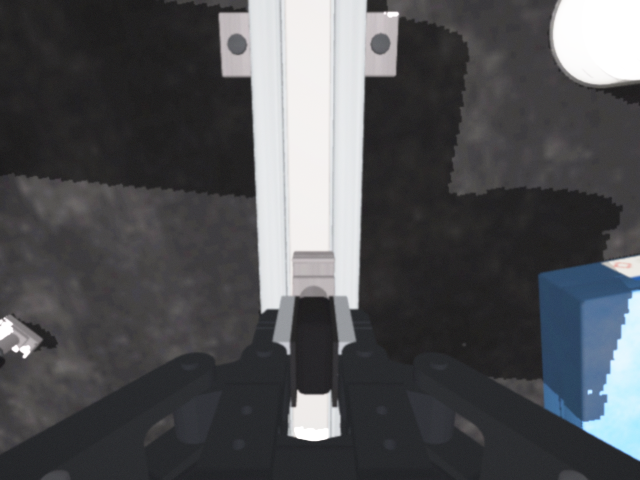

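The view shows the nut at columns 293–333 and the slot at about 286–332. The slot centre is 2.0 mm to the tool's -y side, consistent in both views, so I'll correct that and lower until I feel the floor.

```bash
python3 -m crank '[{"dp":[-0.065,0.013,0],"angular":[0,0,0]},{"dp":[0,0,-0.1],"angular":[0,0,0]},{"dp":[0,0,-0.1],"angular":[0,0,0]},{"dp":[0,0,-0.1],"angular":[0,0,0]},{"dp":[0,0,-0.1],"angular":[0,0,0]},{"dp":[0,0,-0.1],"angular":[0,0,0]},{"dp":[0,0,0],"angular":[0,0,0]}]'
python3 - <<'E'
from h import *
s,q=wrist()
o,L,Y,Z=chan(s,q,range(5,245,20)); print("slot",np.polyfit(o[:,0],(o[:,2]+o[:,3])/2,1))
print(q["force"],q["ft_torque"],q["tcp_pos"])
E
```

```text
t: 6.4
tcp_pos: [0.6137, -0.0455, 0.0892]
tool_rot: [0.773, 0.635, -0.0, -0.001]
force: [-0.8, -0.9, -1.8]
finger_gap: 0.129
gripper_force: 78.2
slot [-0.00151483  0.23982488]
[-0.84656258 -0.8973304  -1.77092317] [-0.01337297  0.02880042  0.00945122] [ 0.6137178  -0.04545918  0.08921952]
```

```bash
python3 -m crank '[{"dp":[0.025,-0.005,-0.1],"angular":[0,0,0]},{"dp":[0,0,-0.1],"angular":[0,0,0]},{"dp":[0,0,-0.1],"angular":[0,0,0]},{"dp":[0,0,0],"angular":[0,0,0]},{"dp":[0,0,0],"angular":[0,0,0]}]'
```

```text
t: 6.95
tcp_pos: [0.6152, -0.0458, 0.0824]
tool_rot: [0.773, 0.635, 0.0, 0.0]
force: [-3.0, 0.4, 8.0]
finger_gap: 0.131
gripper_force: 79.7
```

```bash
python3 -m crank '[{"dp":[-0.02,0.004,-0.06],"angular":[0,0,0]},{"dp":[0,0,-0.06],"angular":[0,0,0]},{"dp":[0,0,-0.06],"angular":[0,0,0]},{"dp":[0,0,-0.04],"angular":[0,0,0]},{"dp":[0,0,0],"angular":[0,0,0]},{"dp":[0,0,0],"angular":[0,0,0]}]'
```

```text
t: 7.55
tcp_pos: [0.6152, -0.0458, 0.077]
tool_rot: [0.773, 0.635, 0.001, 0.001]
force: [-2.5, 0.5, 13.7]
finger_gap: 0.127
gripper_force: 80.5
```

```bash
python3 -m crank '[{"dp":[-0.01,0,-0.05],"angular":[0,0,0]},{"dp":[0,0,-0.05],"angular":[0,0,0]},{"dp":[0,0,-0.04],"angular":[0,0,0]},{"dp":[0,0,0],"angular":[0,0,0]},{"dp":[0,0,0],"angular":[0,0,0]}]'
```

```text
t: 8.05
tcp_pos: [0.6152, -0.0458, 0.0735]
tool_rot: [0.773, 0.635, 0.001, 0.001]
force: [-4.1, -0.5, 18.0]
finger_gap: 0.128
gripper_force: 81.0
```

```bash
python3 -m crank '[{"dp":[0,0,0],"angular":[0,0,5]},{"dp":[0,0,0],"angular":[0,0,5]},{"dp":[0,0,0],"angular":[0,0,5]},{"dp":[0,0,0],"angular":[0,0,5]},{"dp":[0,0,0],"angular":[0,0,0]}]'; python3 -c "
from station import sense
q=sense();print(q['ft_torque'],q['force'])"
```

```text
t: 8.55
tcp_pos: [0.6174, -0.0463, 0.0741]
tool_rot: [0.65, 0.76, 0.002, 0.004]
force: [-0.2, -0.6, 17.0]
finger_gap: 0.127
gripper_force: 81.0
[0.18506114 0.17154661 0.05820123] [-0.22745116 -0.56198222 17.02821495]
```

```bash
python3 -m crank '[{"dp":[0,0,0],"angular":[0,0,5]},{"dp":[0,0,0],"angular":[0,0,5]},{"dp":[0,0,0],"angular":[0,0,5]},{"dp":[0,0,0],"angular":[0,0,5]},{"dp":[0,0,0],"angular":[0,0,5]},{"dp":[0,0,0],"angular":[0,0,0]}]'; python3 -c "
from station import sense
q=sense();print(q['ft_torque'],q['force'])"
```

```text
t: 9.15
tcp_pos: [0.6168, -0.0465, 0.074]
tool_rot: [0.47, 0.883, 0.001, 0.004]
force: [-1.7, 0.1, 16.0]
finger_gap: 0.126
gripper_force: 81.0
[0.03754679 0.34363148 0.05021117] [-1.66184345  0.06217819 16.04656897]
```

```bash
python3 -m crank '[{"dp":[0,0,0],"angular":[0,0,5]},{"dp":[0,0,0],"angular":[0,0,5]},{"dp":[0,0,0],"angular":[0,0,5]},{"dp":[0,0,0],"angular":[0,0,5]},{"dp":[0,0,0],"angular":[0,0,5]},{"dp":[0,0,0],"angular":[0,0,5]},{"dp":[0,0,0],"angular":[0,0,5]},{"dp":[0,0,0],"angular":[0,0,5]},{"dp":[0,0,0],"angular":[0,0,5]},{"dp":[0,0,0],"angular":[0,0,0]}]'; python3 -c "
from station import sense
q=sense();print(q['ft_torque'],q['force'],q['q'])"
```

```text
t: 10.15
tcp_pos: [0.617, -0.0463, 0.074]
tool_rot: [0.097, 0.995, -0.001, 0.004]
force: [-0.8, 1.2, 16.9]
finger_gap: 0.121
gripper_force: 81.0
[0.10260621 0.3051479  0.04946536] [-0.84632132  1.16491524 16.8859673 ] [-2.55271269e-01  7.47581265e-01  1.57912445e+00  1.52117750e-04
  8.07064812e-01 -1.63264613e+00]
```

```bash
cat > f.py <<'E'
from h import *
from station import sense
q=sense(); a=np.radians(78.8); x=np.array([np.cos(a),np.sin(a),0]); y=np.array([-np.sin(a),np.cos(a),0])
p=q["tcp_pos"]-[.6133,-.0456,0]
print("along %.1f lat %.1f z %.1f | Falong %.1f Flat %.1f Fz %.1f | torque %s head %.2f"%(p@x*1e3,p@y*1e3,p[2]*1e3,q["force"]@x,q["force"]@y,q["force"][2],q["ft_torque"].round(2),R.from_quat(q["tool_rot"]).as_euler("ZYX",degrees=True)[0]))
E
python3 f.py
python3 -m crank '[{"dp":[0.019,0.098,0],"angular":[0,0,0]},{"dp":[0.039,0.196,0],"angular":[0,0,0]},{"dp":[0.039,0.196,0],"angular":[0,0,0]},{"dp":[0.039,0.196,0],"angular":[0,0,0]}]' >/dev/null; python3 f.py
```

```text
along 0.1 lat -3.8 z 74.0 | Falong 1.0 Flat 1.1 Fz 16.9 | torque [0.1  0.31 0.05] head 168.91
along 19.4 lat -3.9 z 74.0 | Falong -5.8 Flat 0.6 Fz 15.9 | torque [-0.92  0.56  0.04] head 168.89
```

```bash
python3 - <<'E'
from h import *
import pickle
s,q=wrist(); pickle.dump((s,q),open("w4.pkl","wb")); cv2.imwrite("pics/w4.png",s["image"])
E
python3 f.py
```

```text
along 20.4 lat -3.9 z 74.1 | Falong -4.1 Flat 0.5 Fz 16.5 | torque [-0.71  0.44 -0.04] head 168.91
```

View pics/w4.png

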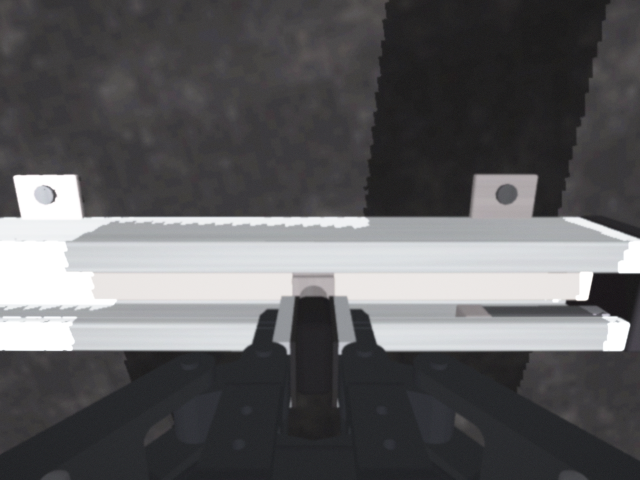

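The view shows the channel lying across the picture (rows 217–350), with the stop end on the right and the black cap at (620,290). The turned nut sits under the lips at (313,285). I'll check its lateral centring before going on.

```bash
python3 - <<'E'
from h import *
import pickle
s,q=pickle.load(open("w4.pkl","rb"))
o,L,Y,Z=chan(s,q,[])
for u in (180,220,250,380,410,440):
    ok=(Z[:,u]>.042)&(Z[:,u]<.052); l=np.sort(L[:,u][ok]); g=np.diff(l); i=g.argmax()
    print(u,Y[:,u][ok].mean().round(0),l[0].round(1),l[i].round(1),l[i+1].round(1),l[-1].round(1),"slot mid",((l[i]+l[i+1])/2).round(2),"outer mid",((l[0]+l[-1])/2).round(2))
k=(Z>.030)&(Z<.040); k[:, :296]=0;k[:,332:]=0; 
v=np.where(k.any(1))[0]; print(v.min(),v.max())
for r in range(268,300,4): print(r,L[r,313].round(1),Z[r,313].round(4))
m=(Z>.075)&(Z<.1); m[:,:290]=0;m[:,340:]=0; print("bar L",np.percentile(L[m],[1,99]))
E
```

```text
180 -54.0 -20.7 -8.0 14.9 27.1 slot mid 3.45 outer mid 3.21
220 -38.0 -20.8 -7.5 14.3 27.1 slot mid 3.43 outer mid 3.12
250 -26.0 -16.6 -7.0 14.2 27.0 slot mid 3.65 outer mid 5.17
380 26.0 -18.0 -7.7 14.5 27.3 slot mid 3.42 outer mid 4.68
410 39.0 -20.0 -7.4 15.3 27.1 slot mid 3.91 outer mid 3.59
440 51.0 -20.3 -7.3 15.5 27.3 slot mid 4.1 outer mid 3.47
232 298
268 16.8 0.0463
272 14.9 0.0456
276 9.2 0.0351
280 8.2 0.0371
284 6.1 0.0363
288 5.6 0.0395
292 5.7 0.044
296 5.4 0.0475
bar L [-11.30731413  13.40789176]
```

```bash
python3 -m crank '[{"dp":[-0.057,0.012,0],"angular":[0,0,0]},{"dp":[-0.057,0.012,0],"angular":[0,0,0]},{"dp":[0.019,0.098,0],"angular":[0,0,0]},{"dp":[0.019,0.098,0],"angular":[0,0,0]},{"dp":[0.019,0.098,0],"angular":[0,0,0]}]' >/dev/null; python3 f.py
```

```text
along 28.7 lat -1.8 z 74.4 | Falong -4.3 Flat 0.1 Fz 15.7 | torque [-0.89  0.17  0.03] head 168.88
```

```bash
python3 -m crank '[{"dp":[0.013,0.065,0],"angular":[0,0,0]},{"dp":[0.013,0.065,0],"angular":[0,0,0]},{"dp":[0.013,0.065,0],"angular":[0,0,0]}]' >/dev/null; python3 f.py
```

```text
along 34.6 lat -1.5 z 74.3 | Falong -4.2 Flat -1.0 Fz 17.0 | torque [-0.87  0.24 -0.05] head 168.88
```

```bash
python3 -m crank '[{"dp":[0.013,0.065,0],"angular":[0,0,0]},{"dp":[0.013,0.065,0],"angular":[0,0,0]}]' >/dev/null; python3 f.py
```

```text
along 38.6 lat -1.4 z 74.3 | Falong -4.6 Flat -0.2 Fz 17.0 | torque [-0.87  0.18  0.  ] head 168.88
```

```bash
python3 -m crank '[{"dp":[-0.007,0.073,0],"angular":[0,0,0]},{"dp":[-0.007,0.073,0],"angular":[0,0,0]}]' >/dev/null; python3 f.py
```

```text
along 42.8 lat -0.6 z 74.4 | Falong -4.5 Flat -0.4 Fz 16.8 | torque [-0.94  0.07  0.04] head 168.88
```

```bash
python3 -m crank '[{"dp":[0.013,0.065,0],"angular":[0,0,0]},{"dp":[0.013,0.065,0],"angular":[0,0,0]}]' >/dev/null; python3 f.py
```

```text
along 46.9 lat -0.3 z 74.3 | Falong -5.1 Flat -0.5 Fz 16.6 | torque [-0.85  0.19  0.02] head 168.88
```

```bash
python3 -m crank '[{"dp":[0.013,0.065,0],"angular":[0,0,0]},{"dp":[0.013,0.065,0],"angular":[0,0,0]}]' >/dev/null; python3 f.py
```

```text
along 50.8 lat -0.1 z 74.3 | Falong -4.4 Flat 0.1 Fz 15.9 | torque [-0.86  0.2  -0.03] head 168.88
```

```bash
echo 'import sys; sys.exit(q["force"]@x < -6.3)' >> f.py
python3 -m crank '[{"dp":[0.013,0.065,0],"angular":[0,0,0]}, {"dp":[0.007,0.033,0],"angular":[0,0,0]}]' >/dev/null; python3 f.py &&
python3 -m crank '[{"dp":[0.013,0.065,0],"angular":[0,0,0]}, {"dp":[0.007,0.033,0],"angular":[0,0,0]}]' >/dev/null && python3 f.py &&
python3 -m crank '[{"dp":[0.013,0.065,0],"angular":[0,0,0]}, {"dp":[0.007,0.033,0],"angular":[0,0,0]}]' >/dev/null && python3 f.py &&
python3 -m crank '[{"dp":[0.013,0.065,0],"angular":[0,0,0]}, {"dp":[0.007,0.033,0],"angular":[0,0,0]}]' >/dev/null && python3 f.py &&
python3 -m crank '[{"dp":[0.013,0.065,0],"angular":[0,0,0]}, {"dp":[0.007,0.033,0],"angular":[0,0,0]}]' >/dev/null && python3 f.py
```

```text
along 53.9 lat -0.1 z 74.3 | Falong -4.2 Flat -0.5 Fz 16.0 | torque [-0.84  0.27 -0.02] head 168.89False
```

```bash
sed -i 's/sys.exit(\(.*\))$/sys.exit(int(\1))/' f.py
python3 -m crank '[{"dp":[0.013,0.065,0],"angular":[0,0,0]}, {"dp":[0.007,0.033,0],"angular":[0,0,0]}]' >/dev/null; python3 f.py &&
python3 -m crank '[{"dp":[0.013,0.065,0],"angular":[0,0,0]}, {"dp":[0.007,0.033,0],"angular":[0,0,0]}]' >/dev/null && python3 f.py &&
python3 -m crank '[{"dp":[0.013,0.065,0],"angular":[0,0,0]}, {"dp":[0.007,0.033,0],"angular":[0,0,0]}]' >/dev/null && python3 f.py &&
python3 -m crank '[{"dp":[0.013,0.065,0],"angular":[0,0,0]}, {"dp":[0.007,0.033,0],"angular":[0,0,0]}]' >/dev/null && python3 f.py &&
python3 -m crank '[{"dp":[0.013,0.065,0],"angular":[0,0,0]}, {"dp":[0.007,0.033,0],"angular":[0,0,0]}]' >/dev/null && python3 f.py
```

```text
along 56.9 lat -0.0 z 74.3 | Falong -4.1 Flat -0.3 Fz 17.4 | torque [-0.85  0.28 -0.01] head 168.89
along 59.9 lat -0.0 z 74.3 | Falong -4.9 Flat -0.3 Fz 17.9 | torque [-0.86  0.23 -0.04] head 168.89
along 63.0 lat 0.0 z 74.3 | Falong -4.6 Flat -0.5 Fz 16.7 | torque [-0.87  0.23 -0.03] head 168.88
along 66.0 lat 0.0 z 74.2 | Falong -3.7 Flat 0.1 Fz 16.0 | torque [-0.86  0.23  0.01] head 168.88
along 69.0 lat -0.0 z 74.3 | Falong -4.7 Flat 0.7 Fz 16.1 | torque [-0.88  0.3  -0.01] head 168.89
```

```bash

python3 -m crank '[{"dp":[0.013,0.065,0],"angular":[0,0,0]}, {"dp":[0.007,0.033,0],"angular":[0,0,0]}]' >/dev/null; python3 f.py &&
python3 -m crank '[{"dp":[0.013,0.065,0],"angular":[0,0,0]}, {"dp":[0.007,0.033,0],"angular":[0,0,0]}]' >/dev/null && python3 f.py &&
python3 -m crank '[{"dp":[0.013,0.065,0],"angular":[0,0,0]}, {"dp":[0.007,0.033,0],"angular":[0,0,0]}]' >/dev/null && python3 f.py &&
python3 -m crank '[{"dp":[0.013,0.065,0],"angular":[0,0,0]}, {"dp":[0.007,0.033,0],"angular":[0,0,0]}]' >/dev/null && python3 f.py &&
python3 -m crank '[{"dp":[0.013,0.065,0],"angular":[0,0,0]}, {"dp":[0.007,0.033,0],"angular":[0,0,0]}]' >/dev/null && python3 f.py
```

```text
along 72.0 lat -0.0 z 74.2 | Falong -4.8 Flat 0.2 Fz 16.9 | torque [-0.91  0.28 -0.01] head 168.88
along 75.1 lat -0.0 z 74.3 | Falong -4.2 Flat -0.5 Fz 16.1 | torque [-0.88  0.22 -0.01] head 168.89
along 77.2 lat -0.1 z 74.3 | Falong -7.9 Flat 0.2 Fz 16.7 | torque [-1.46  0.39 -0.04] head 168.94
```

```bash
python3 -m crank '[{"dp":[0.008,0.038,0],"angular":[0,0,0]},{"dp":[0.008,0.038,0],"angular":[0,0,0]},{"dp":[0,0,0],"angular":[0,0,0]},{"dp":[0,0,0],"angular":[0,0,0]}]'; python3 f.py
```

```text
t: 14.4
tcp_pos: [0.6287, 0.032, 0.0742]
tool_rot: [0.097, 0.995, -0.002, 0.004]
force: [-1.0, -7.0, 16.8]
finger_gap: 0.125
gripper_force: 80.9
along 79.1 lat -0.1 z 74.2 | Falong -7.1 Flat -0.3 Fz 16.8 | torque [-1.44  0.35  0.03] head 168.92
```

```bash
python3 -m crank '[{"dp":[0.006,0.03,0],"angular":[0,0,0]},{"dp":[0,0,0],"angular":[0,0,0]},{"dp":[0,0,0],"angular":[0,0,0]}]' >/dev/null; python3 f.py
python3 - <<'E'
from h import *
s,q=wrist(); o,L,Y,Z=chan(s,q,[])
r=[]
for u in list(range(120,250,6))+list(range(385,450,6)):
    ok=(Z[:,u]>.042)&(Z[:,u]<.052); l=np.sort(L[:,u][ok]); g=np.diff(l); i=g.argmax()
    r.append((Y[:,u][ok].mean(),(l[i]+l[i+1])/2,l[-1]))
r=np.array(r); print(np.polyfit(r[:,0],r[:,1],1),np.median(r[:,1]),np.polyfit(r[:,0],r[:,2],1),"expect outer +24")
g=Z[:,305:322]; l=L[:,305:322]; m=(g>.040)&(g<.0455)&(abs(l)<9); print("stem front",np.median(l[m]) if m.any() else None)
E
```

```text
along 79.9 lat -0.0 z 74.3 | Falong -7.4 Flat 0.6 Fz 16.3 | torque [-1.56  0.42  0.  ] head 168.93
[ 0.00056801 -0.01059098] -0.00814738531067416 [-8.27280313e-04  2.34132861e+01] expect outer +24
stem front 5.091493332806184
```

```bash
python3 -m crank '[{"dp":[-0.02,0.004,0],"angular":[0,0,0]},{"dp":[0,0,0.04],"angular":[0,0,0]},{"dp":[0,0,0.04],"angular":[0,0,0]},{"dp":[0,0,0.04],"angular":[0,0,0]},{"dp":[0,0,0],"angular":[0,0,0]}]' >/dev/null; python3 f.py
```

```text
along 79.9 lat 0.1 z 77.3 | Falong -7.5 Flat -1.1 Fz 13.4 | torque [-1.63  0.11  0.04] head 168.92
```

```bash
python3 -m crank '[{"dp":[0,0,0.03],"angular":[0,0,0]},{"dp":[0,0,0.03],"angular":[0,0,0]},{"dp":[0,0,0],"angular":[0,0,0]}]' >/dev/null; python3 f.py
```

```text
along 79.9 lat 0.1 z 78.7 | Falong -6.5 Flat -2.4 Fz 10.6 | torque [-1.58 -0.04  0.03] head 168.92
```

```bash
python3 -m crank '[{"dp":[0.018,-0.004,0.02],"angular":[0,0,0]},{"dp":[0,0,0.02],"angular":[0,0,0]},{"dp":[0,0,0],"angular":[0,0,0]}]' >/dev/null; python3 f.py
```

```text
along 79.9 lat 0.1 z 79.3 | Falong -8.3 Flat -1.1 Fz 9.2 | torque [-1.51 -0.   -0.02] head 168.91
```

```bash
python3 -m crank '[{"dp":[0,0,0.02],"angular":[0,0,0]},{"dp":[0,0,0.02],"angular":[0,0,0]},{"dp":[0,0,0],"angular":[0,0,0]}]' >/dev/null; python3 f.py
```

```text
along 79.9 lat 0.1 z 79.4 | Falong -7.9 Flat -4.0 Fz 2.4 | torque [-1.53 -0.31 -0.02] head 168.91
```

The rise stopped at TCP z 79.4 mm and the vertical load dropped, which matches the grooves being caught (the bar point should be at 80.5 mm). I'll ease the side load, then release.

```bash
python3 -m crank '[{"dp":[0.018,-0.004,0],"angular":[0,0,0]},{"dp":[0,0,0],"angular":[0,0,0]}]' >/dev/null; python3 f.py; python3 -m crank '[{"dp":[0,0,0],"angular":[0,0,0]},{"dp":[0,0,0],"angular":[0,0,0]},{"dp":[0,0,0],"angular":[0,0,0]},{"dp":[0,0,0],"angular":[0,0,0]},{"dp":[0,0,0],"angular":[0,0,0]},{"dp":[0,0,0],"angular":[0,0,0]}]' 0.5; python3 f.py
python3 - <<'E'
from h import *
import pickle
s,q=wrist(); pickle.dump((s,q),open("w5.pkl","wb")); cv2.imwrite("pics/w5.png",s["image"])
E
```

```text
along 79.9 lat 0.0 z 79.4 | Falong -7.5 Flat -2.8 Fz 3.8 | torque [-1.5  -0.21  0.01] head 168.91
t: 16.95
tcp_pos: [0.6259, 0.0363, 0.0778]
tool_rot: [0.097, 0.995, 0.0, -0.0]
force: [0.4, -0.1, 0.3]
finger_gap: 0.496
gripper_force: 0.0
along 82.7 lat 3.6 z 77.8 | Falong -0.0 Flat -0.5 Fz 0.3 | torque [ 0.03 -0.03  0.02] head 168.84
```

View pics/w5.png

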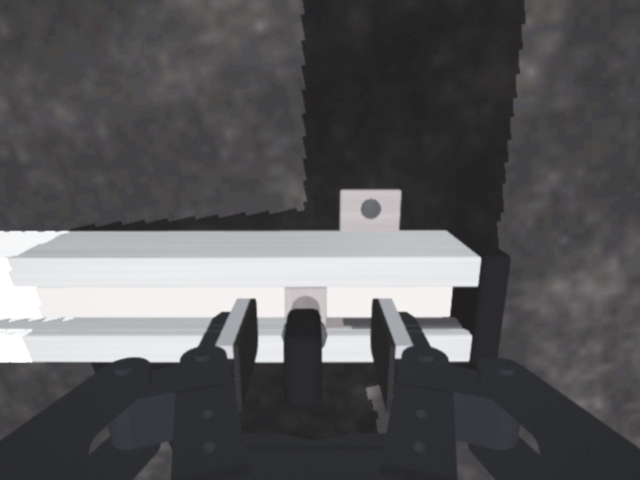

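The gripper is open and clear. The bar stands at column 305 between the pads, close to where it was held. I'll withdraw upwards and check the final pose.

```bash
python3 -m crank '[{"dp":[0,0,0.2],"angular":[0,0,0]},{"dp":[0,0,0.6],"angular":[0,0,0]},{"dp":[0,0,1],"angular":[0,0,0]},{"dp":[0,0,1],"angular":[0,0,0]},{"dp":[0,0,1],"angular":[0,0,0]},{"dp":[0,0,0.6],"angular":[0,0,0]},{"dp":[0,0,0],"angular":[0,0,0]},{"dp":[0,0,0],"angular":[0,0,0]}]'
python3 - <<'E'
from h import *
s,q=wrist(); cv2.imwrite("pics/w6.png",s["image"]); W=world(s)
m=(W[...,2]>.082)&(W[...,2]<.1)&(np.hypot(W[...,0]-.6275,W[...,1]-.033)<.04)
p=W[m]; r=cv2.minAreaRect((p[p[:,2]>.088][:,:2]*1000).astype(np.float32)); print("bar",r,"top z",np.percentile(p[:,2],[50,90]))
a=np.radians(78.8); c=np.array(r[0])/1e3-[.6133,-.0456]; print("along",c@[np.cos(a),np.sin(a)]*1e3,"lat",c@[-np.sin(a),np.cos(a)]*1e3)
o,L,Y,Z=chan(s,q,[]); r=[]
for u in range(100,450,6):
    ok=(Z[:,u]>.042)&(Z[:,u]<.052); l=np.sort(L[:,u][ok])
    if len(l)<9: continue
    g=np.diff(l); i=g.argmax(); r.append((Y[:,u][ok].mean(),(l[i]+l[i+1])/2,l[-1]))
r=np.array(r);print("channel heading",78.8+0, np.degrees(np.arctan(np.polyfit(r[:,0],r[:,2],1)[0])))
E
```

```text
t: 17.8
tcp_pos: [0.6257, 0.036, 0.21]
tool_rot: [0.097, 0.995, -0.0, 0.0]
force: [0.3, 0.2, -1.0]
finger_gap: 0.499
gripper_force: 0.0
bar ((628.8329467773438, 31.460012435913086), (11.362296104431152, 25.473247528076172), 78.8600082397461) top z [0.09150992 0.09263641]
along 78.6094483101135 lat -0.26942269850749745
channel heading 78.8 0.11260332862884812
```

View pics/w6.png

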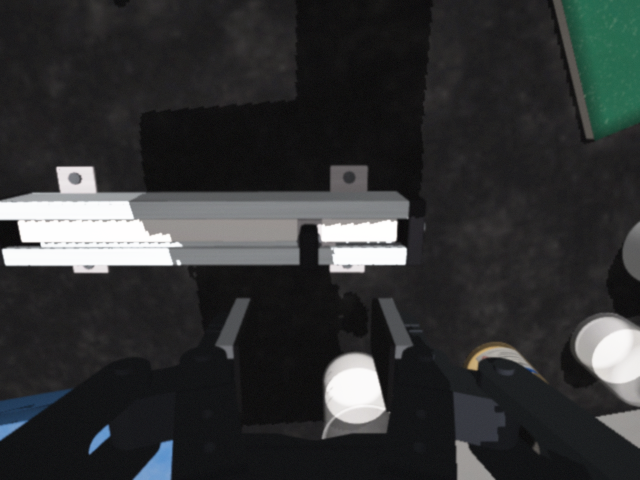

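The final view shows the post's bar at (308,243), square across the channel. Its top is at 92 mm as expected and it is laterally centred. I'll make sure it isn't creeping back off the stop.

```bash
cat > m.py <<'E'
from h import *
s,q=wrist(); W=world(s)
m=(W[...,2]>.088)&(W[...,2]<.1)&(np.hypot(W[...,0]-.6275,W[...,1]-.033)<.04)
r=cv2.minAreaRect((W[m][:,:2]*1000).astype(np.float32)); a=np.radians(78.8); c=np.array(r[0])/1e3-[.6133,-.0456]
print("along %.2f lat %.2f ang %.1f"%(c@[np.cos(a),np.sin(a)]*1e3,c@[-np.sin(a),np.cos(a)]*1e3,r[2]),q["t"])
E
python3 m.py; python3 m.py
python3 -m crank '[{"dp":[0,0,0],"angular":[0,0,0]},{"dp":[0,0,0],"angular":[0,0,0]},{"dp":[0,0,0],"angular":[0,0,0]},{"dp":[0,0,0],"angular":[0,0,0]},{"dp":[0,0,0],"angular":[0,0,0]},{"dp":[0,0,0],"angular":[0,0,0]},{"dp":[0,0,0],"angular":[0,0,0]},{"dp":[0,0,0],"angular":[0,0,0]},{"dp":[0,0,0],"angular":[0,0,0]},{"dp":[0,0,0],"angular":[0,0,0]},{"dp":[0,0,0],"angular":[0,0,0]},{"dp":[0,0,0],"angular":[0,0,0]},{"dp":[0,0,0],"angular":[0,0,0]},{"dp":[0,0,0],"angular":[0,0,0]},{"dp":[0,0,0],"angular":[0,0,0]}]' >/dev/null
python3 m.py; python3 m.py
python3 - <<'E'
from h import *
import pickle
s,q=pickle.load(open("w5.pkl","rb")); W=world(s)
m=(W[...,2]>.086)&(W[...,2]<.1)&(np.hypot(W[...,0]-.6275,W[...,1]-.033)<.02)
a=np.radians(78.8); c=(W[m][:,:2]-[.6133,-.0456])@[np.cos(a),np.sin(a)]*1e3; print("w5 along",(np.percentile(c,1)+np.percentile(c,99))/2)
s,q=pickle.load(open("w4.pkl","rb")); W=world(s)
m=(W[...,2]>.078)&(W[...,2]<.1)&(np.hypot(W[...,0]-q["tcp_pos"][0],W[...,1]-q["tcp_pos"][1])<.0085)
c=(W[m][:,:2]-q["tcp_pos"][:2])@[np.cos(a),np.sin(a)]*1e3; print("w4 held minus TCP",np.percentile(c,[1,50,99]))
E
```

```text
along 78.54 lat -0.11 ang 78.9 17.85
along 78.51 lat -0.24 ang 78.9 17.9
along 78.68 lat -0.39 ang 78.4 19.45
along 78.75 lat -0.40 ang 78.2 19.5
w5 along 72.66779827335509
w4 held minus TCP [-7.18289821 -0.0484734   6.86247022]
```

```bash
python3 -c "
from station import order
print(order.sign_off())"
```

```text
the job is handed in; nothing more can be done
None
```

I mounted the larger post in the channel and handed the job in at about 19.5 s. Its grooves are caught on the lips and it stands square; I judge it is pressing lightly on the stop, about 2 mm in (the pads are hidden). Nothing else was touched.

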